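# Put three label rolls back on their own spindles

### The job

The three label rolls are each standing on the wrong round station: re-seat them so that the smallest-diameter roll is on the smallest round disc, the middle one on the middle disc and the largest on the largest disc, each standing upright, flat on its disc with the spindle inside its bore. Use the empty square station as the stopover on the way: leave a roll standing flat on it, let go, for a moment. Keep the rolls upright, never put them on the dusty bench, set them down on a station before letting go, and leave the tape, knife and marker where they lie.

Things in the scene. Friction and masses are not known exactly. Their poses are not given: they have to be found in the camera images.
- roll_small: small roll of blank label stock: a white paper cylinder standing on end, outer diameter 40 mm, height 70 mm, with an open bore of 28 mm through its axis (brown core edge at the top). Origin: centre of its underside; z up along its axis. The three rolls differ in diameter (40, 52, 64 mm) and height (70, 60, 50 mm). Weighs 35 to 145 g; may be gripped firmly.
- roll_medium: medium roll of blank label stock: a white paper cylinder standing on end, outer diameter 52 mm, height 60 mm, with an open bore of 28 mm through its axis (brown core edge at the top). Origin: centre of its underside; z up along its axis. The three rolls differ in diameter (40, 52, 64 mm) and height (70, 60, 50 mm). Weighs 35 to 145 g; may be gripped firmly.
- roll_large: large roll of blank label stock: a white paper cylinder standing on end, outer diameter 64 mm, height 50 mm, with an open bore of 28 mm through its axis (brown core edge at the top). Origin: centre of its underside; z up along its axis. The three rolls differ in diameter (40, 52, 64 mm) and height (70, 60, 50 mm). Weighs 35 to 145 g; may be gripped firmly.
- station_small: station for the small roll: the smallest of the three round grey-painted discs, diameter 85 mm, 12 mm thick, fixed to the bench, with an upright steel spindle (diameter 10 mm, reaching 30 mm above the disc) at its centre. Its disc shows all round whatever roll stands on it. Origin: centre of the underside, on the bench top (z = 0), so the seat of a roll is 12 mm above it.
- station_medium: station for the medium roll: the middle-sized of the three round grey-painted discs, diameter 110 mm, 12 mm thick, fixed to the bench, with an upright steel spindle (diameter 10 mm, reaching 30 mm above the disc) at its centre. Its disc shows all round whatever roll stands on it. Origin: centre of the underside, on the bench top (z = 0), so the seat of a roll is 12 mm above it.
- station_large: station for the large roll: the largest of the three round grey-painted discs, diameter 135 mm, 12 mm thick, fixed to the bench, with an upright steel spindle (diameter 10 mm, reaching 30 mm above the disc) at its centre. Its disc shows all round whatever roll stands on it. Origin: centre of the underside, on the bench top (z = 0), so the seat of a roll is 12 mm above it.
- station_spare: spare station, empty at the start: a square grey-painted plate 100 x 100 mm, 12 mm thick, fixed to the bench, with the same spindle (diameter 10 mm, 30 mm above the plate) at its centre. Origin: centre of the underside, on the bench top.
- tape_ring: bystander: flat brown ring of tape, outer diameter 100 mm, inner 76 mm, 24 mm high, lying loose on the bench. Origin: centre of its underside.
- knife: bystander: grey snap-off knife lying loose on the bench, about 155 mm long, 22 mm wide, 19 mm high. Origin: on its underside, near mid-length; x along its length towards the blade.
- marker: bystander: white marker pen with a black cap lying loose on the bench, 125 mm long, 16 mm across. Origin: on its underside at mid-length; x along its length towards the cap.
Mind the look-alikes: they are no part of the job. Leave any blue look-alike of the station_small alone.

How it is judged:
By the outcome, as a careful person would: the job done as asked, in the order asked, and still so for the second after the job is handed in, with the robot touching nothing.
It also fails if it takes over 115 s, if anything falls off the work surface, if the arm or the gripper's body presses on something with over 40 N, if the wrist force passes 120 N, or if a joint passes its speed limit or range.

### The arm

A 6-joint arm with a two-finger parallel gripper is mounted at the origin on the work surface. World frame = base frame: x ahead of the robot, y to its left, z up, the work surface at z = 0. Lengths are in m, angles in rad, forces in N, time in s.
With the tool pointing down it reaches from about 0.425 to 0.95 m from the base axis. Payload 3.5 kg.
Tool frame: the origin (TCP) lies on the centre line of the jaws, within the pads' length; the fingertips stand 11 mm ahead of it and the grasp point (between the pads) lies 8 mm behind it; x points along the fingers, y is the direction in which the jaws open and shut, and the axes are right-handed (so a half turn about x gives the same grasp; the last joint's range is limited). The gripper opens to 85 mm and grips with 20 to 120 N. Pads are 22 mm wide; open, the fingers measure 114 mm over their backs; the gripper's body (76 mm by 85 mm) begins 54 mm behind the grasp point. The pads swing forward as they close: fully open they stand 13 mm farther back than shut.
Start: joints at [-0.15, 0.286, 1.577, -0, 1.279, -0.15], TCP at [0.675, 0, 0.209] pointing down, gripper open.
Joint ranges: [-2.77, 2.77], [-0.9, 2.22], [0.21, 2.48], [-1.53, 4.67], [0.24, 2.81], [-2.84, 2.84]. Speed limits (rad/s): [2.79, 2.79, 3.14, 3.14, 3.14, 3.14].

### API

Orientations are given as a unit quaternion [x, y, z, w].
In Python, from plant import ctrl gives the robot as it stands. The module is installed in compiled form; this text tells all that it offers.
- The arm moves only by the tool drive_tool, never from a script. Its argument "series" is a list of rows, each a list of 2 entries, a list of its own where there are three numbers: the shift along the tool's x, y, z in units of 50 mm (1.0 is 50 mm), then the turn, a rotation vector about the tool's x, y, z in degrees. A call has 1 to 5 rows; each row shifts and turns the pose as measured when the row begins, along the tool's axes as they then stand; what a row does not reach is not made up. A row lasts 1/10 s, in which the tool goes at most 50 mm and 8.59 degrees, less where a joint would pass 70% of its speed; a pose out of reach is approached as far as the arm can. A call is refused whole if a number of a shift passes 1 or a number of a turn 8.59, either way. A call with a gripper value outside its range is refused whole. "grip" is the gripper's target within -1 to 1 (fully open at 1, half-way at 0, shut at -1), set as the call begins (left out, the last holds). The fingers move at their own pace and stop on an object; "newtons" is the grip in N (left out, the last holds). Time passes only in rows, so rows that do not move let the fingers close. It gives the time, the measured TCP pose, the force and the opening at its end, in the units of the state.
- ctrl.get_state(): the state, without advancing time (a new reading comes with each control period).
- ctrl.read_camera(name): name is "scene" or "side" or "wrist"; returns a dict with "img" (420x560x3 uint8, red, green, blue), "camera_matrix" (3x3 intrinsics, pixels), "R" (3x3) and "t" (3): a world point X has camera coordinates R X + t. Camera axes: x right, y down, z forward; pixel columns grow to the right and rows downward; lengths in m; the calibration is good to about 2 mm. A picture is of the moment at which its call begins. There is no depth.
- ctrl.sign_off(): hands the job in, once; it reports no verdict.
The state is a dict: "time": time; "qpos": joint angles; "dq": joint speeds; "joint_efforts": joint torques, N m; "eef_pos": TCP position; "tcp_rot": TCP orientation; "contact_force": force on the tool from outside, world axes, zero at the start; "wrist_torque": the same for the moment, N m; "opening": opening from 0.0 (shut) to 1.0 (fully open).
Only numpy, scipy, OpenCV 4.12 (cv2) and the standard library are available. Lean on these libraries where they do the work, as an engineer would, in place of code of your own. Each camera call takes 0.05 s, during which the arm holds its last target.

## Working session

There is one attempt and no reset: what is moved stays moved. The work goes in short steps, Python scripts to look and compute and a tool call to move; the robot and the scene stay as the last step left them, time stands still between calls to the robot, and variables do not carry over. Pictures are saved under pics/ and viewed, and the job is handed in when it is done.

Besides the shell and the picture viewer there is one more tool, called after "Emit:" as name(argument=value, ...) on one line, values as JSON. drive_tool: Moves the arm, as the interface text tells. Its arguments: {"type":"object","properties":{"series":{"type":"array"},"grip":{"type":"number"},"newtons":{"type":"number"}},"required":["series"]}

```bash
mkdir -p pics; cat > h.py <<'E'
import numpy as np, cv2
from plant import ctrl
def cam(n,save=None):
    d=ctrl.read_camera(n)
    if save: cv2.imwrite('pics/'+save+'.png',d['img'][:,:,::-1])
    return d
def ray(d,u,v,z):
    K=np.array(d['camera_matrix']);R=np.array(d['R']);t=np.array(d['t'])
    c=-R.T@t; r=R.T@np.linalg.inv(K)@np.array([u,v,1.])
    return c+r*(z-c[2])/r[2]
def proj(d,X):
    K=np.array(d['camera_matrix']);p=K@(np.array(d['R'])@np.array(X)+np.array(d['t']));return p[:2]/p[2]
E
python3 - <<'E'
from h import *
import pickle
D={}
for n in['scene','side','wrist']:
    D[n]=cam(n,n+'0'); print(n,(-np.array(D[n]['R']).T@D[n]['t']).round(3),np.array(D[n]['R'])[2].round(2))
pickle.dump(D,open('d0.pkl','wb'))
print(ctrl.get_state())
E
```

```text
scene [1.072 0.57  0.791] [-0.52 -0.48 -0.71]
side [ 0.119 -0.61   0.739] [ 0.38  0.64 -0.66]
wrist [0.675 0.078 0.373] [-0.   -0.3  -0.95]
{'time': 0.15, 'qpos': array([-1.50001649e-01,  2.86969377e-01,  1.57787339e+00,  1.88372714e-05,
        1.27859727e+00, -1.50002255e-01]), 'dq': array([-0.00121685, -0.0029211 , -0.00431723, -0.00053633, -0.00117978,
       -0.00063256]), 'joint_efforts': array([ 7.91554030e-04, -4.06602967e+01, -2.93140125e+01, -8.94972595e-05,
        3.96185191e-03, -2.97825103e-06]), 'eef_pos': array([6.74436889e-01, 1.18536179e-04, 2.08242476e-01]), 'tcp_rot': array([ 0.49961849,  0.50052804, -0.50038351,  0.49946912]), 'contact_force': array([-0.23779752,  0.37444974, -0.86397445]), 'wrist_torque': array([ 0.02186172,  0.01522501, -0.01202914]), 'opening': 1.0052261274947252}
```

View pics/scene0.png

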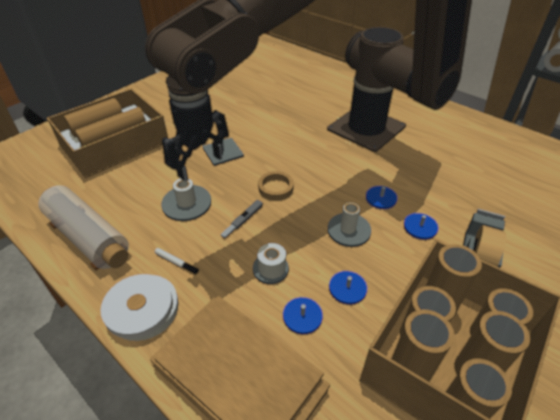

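View pics/side0.png

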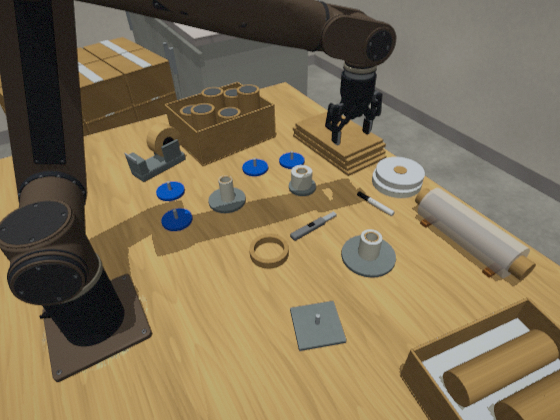

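View pics/wrist0.png

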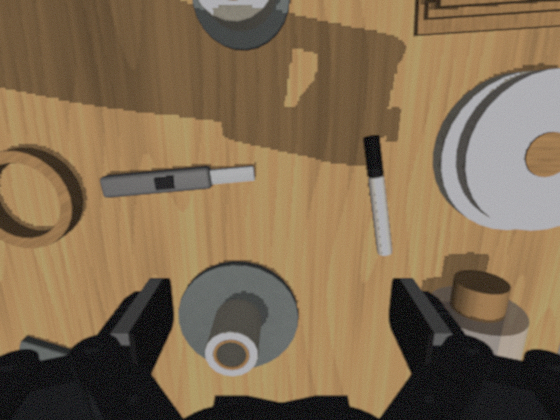

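The scene picture shows grey discs at about (187,202), (350,228) and (270,266), each with a white roll, and the empty square plate at (223,150). The side view has them at (369,254), (227,198), (302,185) and (317,325). Look-alikes are the four blue discs at scene (381,197), (421,226), (348,287) and (302,315), plus the big white reel at (140,305), the lying white roll at (85,225) and the brown rolls. I'll measure the grey stations and check crops.

```bash
python3 - <<'E'
from h import *
import pickle
D=pickle.load(open('d0.pkl','rb'))
a=D['side']['img'][:,:,::-1]; b=D['scene']['img'][:,:,::-1]
c1=cv2.resize(a[130:350,190:410],(400,400),interpolation=cv2.INTER_CUBIC)
c2=cv2.resize(b[120:300,150:390],(400,300),interpolation=cv2.INTER_CUBIC)
o=np.zeros((400,800,3),np.uint8);o[:,:400]=c1;o[:300,400:]=c2
cv2.imwrite('pics/crop0.png',o)
for n,pts in (('side',[(369,262),(227,205),(302,188),(317,340)]),('scene',[(187,208),(350,236),(268,276),(223,153)])):
    d=D[n];im=d['img'].astype(int);hsv=cv2.cvtColor(d['img'],cv2.COLOR_RGB2HSV)
    print(n)
    for u,v in pts: print(hsv[v+2,u-12:u+13:6].tolist(),hsv[v,u].tolist(), ray(d,u,v,.012).round(3))
    m=((hsv[...,1]<75)&(hsv[...,2]>45)&(hsv[...,2]<125)&(hsv[...,0]>40)).astype(np.uint8)
    cv2.imwrite(f'pics/m_{n}.png',m*255)
    cs,_=cv2.findContours(m,cv2.RETR_EXTERNAL,cv2.CHAIN_APPROX_NONE)
    for c in cs:
        if cv2.contourArea(c)>250:
            h=cv2.convexHull(c)[:,0].astype(float)
            P=np.array([ray(d,*p,.012)[:2] for p in h]);
            (x,y),(w,l),ang=cv2.minAreaRect((P*1000).astype(np.float32)); cc,r=cv2.minEnclosingCircle((P*1000).astype(np.float32))
            if x<1200: print(cv2.boundingRect(c),'rect',round(x),round(y),round(w),round(l),round(ang),'circ',np.round(cc),round(2*r))
E
```

```text
side
[[87, 19, 124], [87, 23, 124], [80, 19, 124], [83, 19, 122], [80, 18, 126]] [87, 19, 120] [ 0.609 -0.19   0.012]
[[87, 23, 100], [77, 22, 83], [79, 25, 81], [84, 16, 78], [84, 26, 50]] [90, 19, 79] [0.404 0.19  0.012]
[[86, 29, 61], [84, 14, 94], [30, 11, 91], [83, 25, 81], [21, 28, 63]] [30, 25, 104] [0.63  0.14  0.012]
[[83, 18, 130], [84, 20, 128], [84, 20, 125], [84, 20, 126], [86, 16, 126]] [84, 20, 126] [ 0.381 -0.293  0.012]
(342, 236, 52, 41) rect 604 -173 98 132 7 circ [ 619. -170.] 135
(0, 202, 67, 42) rect -82 416 165 170 58 circ [-82. 417.] 173
(209, 188, 36, 25) rect 413 210 104 104 74 circ [415. 212.] 111
(125, 140, 60, 41) rect 306 527 183 187 89 circ [307. 534.] 242
scene
[[79, 18, 111], [73, 18, 99], [73, 19, 93], [77, 16, 109], [77, 16, 110]] [68, 14, 72] [ 0.644 -0.138  0.012]
[[77, 17, 108], [79, 19, 108], [73, 17, 105], [73, 16, 110], [75, 18, 111]] [78, 17, 75] [0.441 0.241 0.012]
[[18, 96, 106], [77, 19, 95], [42, 16, 78], [40, 19, 81], [78, 19, 66]] [30, 27, 94] [0.664 0.172 0.012]
[[77, 16, 109], [30, 16, 16], [75, 16, 98], [75, 19, 110], [75, 19, 106]] [73, 20, 88] [ 0.417 -0.242  0.012]
(468, 365, 36, 34) rect 572 635 62 61 78 circ [572. 634.] 64
(487, 317, 36, 29) rect 446 621 62 64 42 circ [446. 621.] 66
(412, 315, 35, 31) rect 545 507 66 67 26 circ [545. 507.] 68
(495, 294, 31, 24) rect 375 607 48 60 10 circ [380. 608.] 61
(419, 292, 30, 23) rect 477 482 49 61 21 circ [482. 484.] 62
(445, 249, 30, 22) rect 331 474 63 61 68 circ [332. 474.] 66
(329, 215, 41, 31) rect 426 227 99 100 33 circ [423. 226.] 106
(465, 211, 39, 38) rect 206 480 146 70 10 circ [205. 479.] 152
(163, 186, 47, 34) rect 632 -156 123 126 58 circ [ 630. -159.] 131
(204, 139, 38, 25) rect 409 -253 102 93 69 circ [ 410. -253.] 127
(20, 21, 46, 96) rect 511 -1307 954 138 72 circ [  503. -1304.] 956
```

View pics/crop0.png

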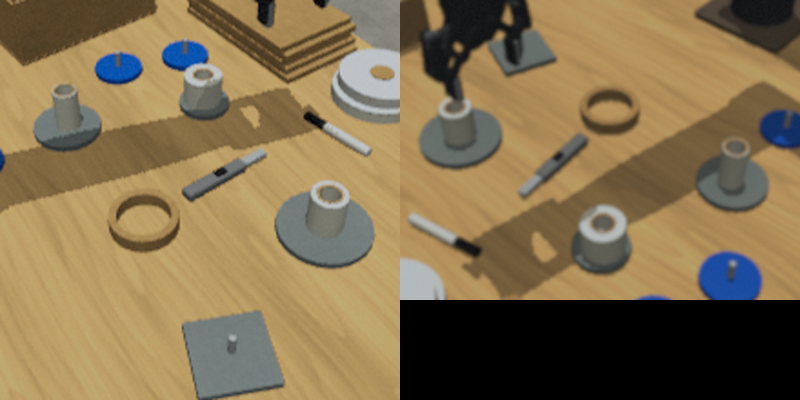

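View pics/m_side.png

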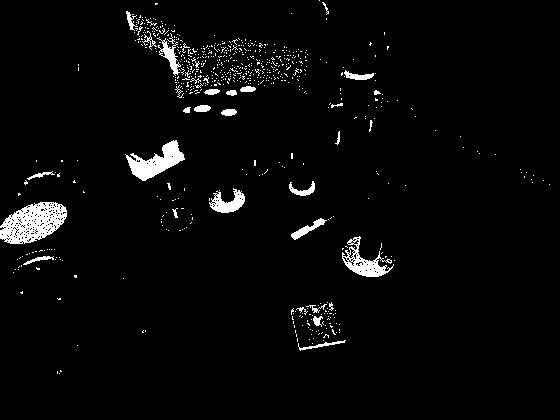

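The crop confirms the choice: the narrow tall roll is on the middle disc, the wide low roll on the smallest disc and the middle roll on the largest disc. All the discs I've chosen are grey. Now I'll refine positions with better masks and locate the blue look-alikes and the knife for clearance.

```bash
cat > meas.py <<'E'
from h import *
def circ(P):
    A=np.c_[2*P,np.ones(len(P))];s=np.linalg.lstsq(A,(P**2).sum(1),rcond=None)[0];return s[:2],np.sqrt(s[2]+s[:2]@s[:2])
E
python3 - <<'E'
from meas import *
import pickle
D=pickle.load(open('d0.pkl','rb'))
for n in('side','scene'):
    d=D[n];hsv=cv2.cvtColor(d['img'],cv2.COLOR_RGB2HSV)
    g=((hsv[...,1]<50)&(hsv[...,2]>30)&(hsv[...,2]<160)).astype(np.uint8)
    b=((hsv[...,0]>100)&(hsv[...,0]<130)&(hsv[...,1]>150)).astype(np.uint8)
    for nm,m in(('grey',g),('blue',b)):
        m=cv2.morphologyEx(m,cv2.MORPH_OPEN,np.ones((3,3)))
        cs,_=cv2.findContours(m,cv2.RETR_EXTERNAL,cv2.CHAIN_APPROX_NONE)
        for c in cs:
            if cv2.contourArea(c)<150: continue
            P=np.array([ray(d,*p,.012)[:2] for p in cv2.convexHull(c)[:,0]])
            cc,r=cv2.minEnclosingCircle((P*1000).astype(np.float32))
            if 300<cc[0]<800 and abs(cc[1])<330 and r<90:
                x=cv2.minAreaRect((P*1000).astype(np.float32))
                print(n,nm,cv2.boundingRect(c),np.round(cc),round(2*r),'rect',np.round(x[0]),np.round(x[1]),round(x[2]))
# top-rim/bore + spindle hand picks
for n,l in(('side',[('small top',226,184,.082),('med top',371,237,.072),('large top',302,172,.062),('spare sp tip',317.5,316,.042)]),('scene',[('small',350,210,.082),('large',271,252,.062)])):
    for nm,u,v,z in l: print(n,nm,ray(D[n],u,v,z).round(3))
E
```

```text
side grey (290, 301, 56, 49) [ 402. -261.] 137 rect [ 402. -262.] [102. 100.] 69
side grey (342, 236, 54, 41) [ 622. -171.] 139 rect [ 619. -174.] [129. 132.] 42
side grey (291, 218, 35, 22) [551. -17.] 117 rect [550. -12.] [117.  27.] 5
side grey (209, 182, 36, 31) [416. 228.] 142 rect [419. 226.] [139. 103.] 63
side grey (289, 174, 27, 22) [647. 152.] 112 rect [638. 154.] [101.  81.] 68
side blue (243, 160, 25, 16) [560. 312.] 89 rect [560. 311.] [83. 79.] 58
side blue (280, 153, 24, 16) [683. 280.] 91 rect [682. 286.] [83. 76.] 3
scene grey (253, 259, 35, 24) [645. 160.] 83 rect [651. 165.] [64. 80.] 36
scene grey (328, 211, 43, 35) [420. 223.] 119 rect [421. 224.] [111. 108.] 75
scene grey (222, 201, 39, 36) [575.  -5.] 153 rect [574.  -2.] [153.  22.] 6
scene grey (162, 186, 49, 34) [ 631. -159.] 136 rect [ 632. -156.] [128. 129.] 56
scene grey (203, 139, 39, 26) [ 412. -254.] 135 rect [ 409. -254.] [109.  98.] 69
scene blue (284, 299, 38, 34) [690. 293.] 82 rect [690. 294.] [78. 78.] 42
scene blue (330, 272, 36, 31) [569. 323.] 82 rect [568. 323.] [80. 79.] 42
side small top [0.412 0.195 0.082]
side med top [ 0.624 -0.167  0.072]
side large top [0.637 0.151 0.062]
side spare sp tip [ 0.402 -0.262  0.042]
scene small [0.429 0.224 0.082]
scene large [0.638 0.158 0.062]
```

```bash
cat >> meas.py <<'E'
def white_top(d,z,show=False):
    """white annulus top of roll + bore, wrist view"""
    hsv=cv2.cvtColor(d['img'],cv2.COLOR_RGB2HSV); return hsv
def wrist(save,z,lo=(0,0,0),box=None,vmin=150):
    d=cam('wrist',save);hsv=cv2.cvtColor(d['img'],cv2.COLOR_RGB2HSV)
    m=((hsv[...,1]<60)&(hsv[...,2]>vmin)).astype(np.uint8)
    cs,_=cv2.findContours(m,cv2.RETR_EXTERNAL,cv2.CHAIN_APPROX_NONE)
    for c in cs:
        if cv2.contourArea(c)<400: continue
        P=np.array([ray(d,*p,z)[:2] for p in cv2.convexHull(c)[:,0]])
        cc,r=cv2.minEnclosingCircle((P*1000).astype(np.float32)); print('white',cv2.boundingRect(c),np.round(cc,1),'D',round(2*r,1))
    g=((hsv[...,1]<60)&(hsv[...,2]>38)&(hsv[...,2]<150)).astype(np.uint8)
    g=cv2.morphologyEx(g,cv2.MORPH_OPEN,np.ones((3,3)))
    cs,_=cv2.findContours(g,cv2.RETR_EXTERNAL,cv2.CHAIN_APPROX_NONE)
    for c in cs:
        if cv2.contourArea(c)<1500: continue
        P=np.array([ray(d,*p,.012)[:2] for p in cv2.convexHull(c)[:,0]])
        cc,r=cv2.minEnclosingCircle((P*1000).astype(np.float32)); print('grey',cv2.boundingRect(c),np.round(cc,1),'D',round(2*r,1))
    s=ctrl.get_state();print(round(s['time'],2),s['eef_pos'].round(4),s['tcp_rot'].round(3),s['opening'].round(2),s['contact_force'].round(1))
    return d
E
python3 -c "
from meas import *
wrist('w1',.072)"
```

```text
white (205, 332, 52, 44) [ 625.8 -164.8] D 50.8
white (496, 329, 31, 30) [ 896.6 -152.2] D 36.8
white (371, 177, 21, 79) [761.1 -25. ] D 71.0
white (211, 167, 44, 18) [634.5  11.1] D 35.8
white (442, 68, 118, 163) [873.1  25.5] D 139.2
grey (179, 262, 119, 104) [ 626.2 -163.3] D 136.9
grey (100, 167, 112, 30) [550.4  -7.6] D 111.3
grey (193, 0, 97, 50) [639.8 150. ] D 83.2Traceback (most recent call last):
  File "<string>", line 3, in <module>
    wrist('w1',.072)
    ~~~~~^^^^^^^^^^^
  File "meas.py", line 22, in wrist
    s=ctrl.get_state();print(round(s['time'],2),s['eef_pos'].round(4),s['tcp_rot'].round(3),s['opening'].round(2),s['contact_force'].round(1))
                                                                                            ^^^^^^^^^^^^^^^^^^
AttributeError: 'float' object has no attribute 'round'
```

The wrist view gives the middle roll at (0.626,-0.165), D 51, and the large disc at (0.626,-0.163), D 137, which agree with each other and with the other cameras. I'll move above the roll.

Emit:
drive_tool(series=[[[0, -0.24, 0.8], [0, 0, 0]], [[0, -0.24, 0.8], [0, 0, 0]], [[0, -0.24, 0.8], [0, 0, 0]], [[0, -0.24, 0.8], [0, 0, 0]], [[0, 0, 0], [0, 0, 0]]], grip=1, newtons=40)

```text
time: 0.7
eef_pos: [0.6249, -0.1629, 0.2064]
tcp_rot: [0.498, 0.502, -0.499, 0.5]
contact_force: [-0.4, 0.0, -0.8]
opening: 1.002
```

Emit:
drive_tool(series=[[[0.8, 0, 0.02], [0, 0, 0]], [[0.8, 0.02, 0.02], [0, 0, 0]], [[0.8, 0, 0], [0, 0, 0]], [[0.6, 0, 0], [0, 0, 0]], [[0.3, 0, 0], [0, 0, 0]]])

```text
time: 1.2
eef_pos: [0.6299, -0.1658, 0.0418]
tcp_rot: [0.501, 0.498, -0.498, 0.503]
contact_force: [0.3, -0.1, -0.1]
opening: 1.001
```

Emit:
drive_tool(series=[[[0, 0, 0], [0, 0, 0]], [[0, 0, 0], [0, 0, 0]], [[0, 0, 0], [0, 0, 0]], [[0, 0, 0], [0, 0, 0]], [[0, 0, 0], [0, 0, 0]]], grip=-1, newtons=40)

```text
time: 1.7
eef_pos: [0.6318, -0.1647, 0.0445]
tcp_rot: [0.501, 0.498, -0.497, 0.504]
contact_force: [-0.3, -0.6, -0.7]
opening: 0.58
```

Emit:
drive_tool(series=[[[0, 0, 0], [0, 0, 0]], [[0, 0, 0], [0, 0, 0]], [[0, 0, 0], [0, 0, 0]]])

```text
time: 2.0
eef_pos: [0.633, -0.1653, 0.0467]
tcp_rot: [0.502, 0.496, -0.497, 0.505]
contact_force: [-0.1, -0.3, -1.1]
opening: 0.578
```

Emit:
drive_tool(series=[[[-0.3, 0, 0], [0, 0, 0]], [[-0.6, 0, 0], [0, 0, 0]], [[-0.7, 0, 0], [0, 0, 0]], [[-0.6, 0, 0], [0, 0, 0]]])

```text
time: 2.4
eef_pos: [0.6276, -0.1634, 0.1555]
tcp_rot: [0.5, 0.501, -0.498, 0.501]
contact_force: [1.2, 0.3, -0.8]
opening: 0.576
```

```bash
sed -i "s/s\['opening'\].round(2)/round(s['opening'],3)/" meas.py
cat >> meas.py <<'E'
from scipy.spatial.transform import Rotation as Ro
def plan(target,yaw=None):
    """tool-axes shift (units 50mm) and turn (deg) to reach target pos with tool straight down, y-axis at yaw deg from world x"""
    s=ctrl.get_state();R=Ro.from_quat(s['tcp_rot'])
    sh=R.inv().apply(np.array(target)-s['eef_pos'])/.05
    a=R.as_matrix()
    if yaw is None: yaw=np.degrees(np.arctan2(a[1,1],a[0,1]))
    y=np.radians(yaw);Y=np.array([np.cos(y),np.sin(y),0]);X=np.array([0,0,-1.]);T=Ro.from_matrix(np.c_[X,Y,np.cross(X,Y)])
    print('t',round(s['time'],2),'pos',s['eef_pos'].round(4),'yaw',yaw.__round__(1) ,'shift',sh.round(2),'turn',np.degrees((R.inv()*T).as_rotvec()).round(2),'open',round(s['opening'],3),'F',s['contact_force'].round(1))
E
python3 - <<'E'
from meas import *
cam('wrist','w2');cam('side','s2')
plan([.407,-.258,.12],0.)
E
```

```text
t 2.5 pos [ 0.631  -0.1648  0.1607] yaw 0.0 shift [ 0.77 -4.5   1.85] turn [ 0.19  0.18 -0.69] open 0.578 F [1.7 0.4 0.2]
```

View pics/w2.png

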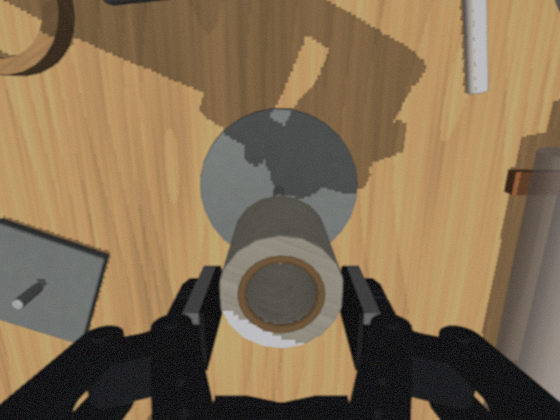

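View pics/s2.png

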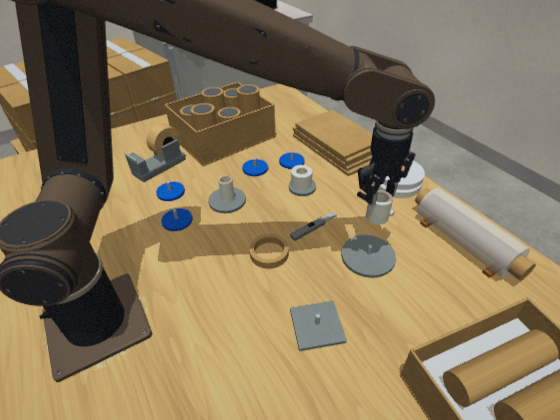

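```bash
python3 - <<'E'
from meas import *
d=cam('wrist')
print(ray(d,18,303,.042),ray(d,41,281,.012), 'roll top', ray(d,281,293,.1607-.034+.06),'large sp tip',ray(d,279,190,.042))
plan([.407,-.258,.12],0.)
E
```

```text
[ 0.40704466 -0.26187462  0.042     ] [ 0.4097331  -0.25716093  0.012     ] roll top [ 0.63085252 -0.16784019  0.1867    ] large sp tip [ 0.63109286 -0.1615626   0.042     ]
t 2.55 pos [ 0.6295 -0.1642  0.1575] yaw 0.0 shift [ 0.72 -4.46  1.86] turn [ 0.19  0.07 -0.44] open 0.575 F [ 0.2 -1.3 -1.2]
```

Emit:
drive_tool(series=[[[0, -0.6, 0.25], [0, 0, 0]], [[0, -0.75, 0.31], [0, 0, 0]], [[0, -0.75, 0.31], [0, 0, 0]], [[0.1, -0.75, 0.31], [0, 0, 0]], [[0.1, -0.6, 0.25], [0, 0, 0]]])

```text
time: 3.05
eef_pos: [0.4519, -0.2348, 0.1408]
tcp_rot: [0.499, 0.503, -0.496, 0.502]
contact_force: [0.1, -0.3, -0.6]
opening: 0.578
```

```bash
python3 - <<'E'
from meas import *
plan([.407,-.26,.12],0.)
E
```

```text
t 3.05 pos [ 0.4519 -0.2348  0.1408] yaw 0.0 shift [ 0.41 -0.9   0.5 ] turn [ 0.56 -0.17 -0.12] open 0.578 F [ 0.1 -0.3 -0.6]
```

Emit:
drive_tool(series=[[[0.1, -0.45, 0.25], [0.5, 0, 0]], [[0.1, -0.45, 0.25], [0, 0, 0]], [[0, 0, 0], [0, 0, 0]]])

```text
time: 3.35
eef_pos: [0.399, -0.2587, 0.1249]
tcp_rot: [0.502, 0.503, -0.5, 0.495]
contact_force: [0.1, -0.8, -1.4]
opening: 0.573
```

```bash
python3 - <<'E'
from meas import *
cam('wrist','w3');cam('side','s3')
plan([.407,-.26,.06],0.)
E
```

```text
t 3.45 pos [ 0.4013 -0.2585  0.126 ] yaw 0.0 shift [1.32 0.12 0.04] turn [-0.09 -0.49  0.21] open 0.573 F [ 0.9  0.4 -2.1]
```

View pics/w3.png

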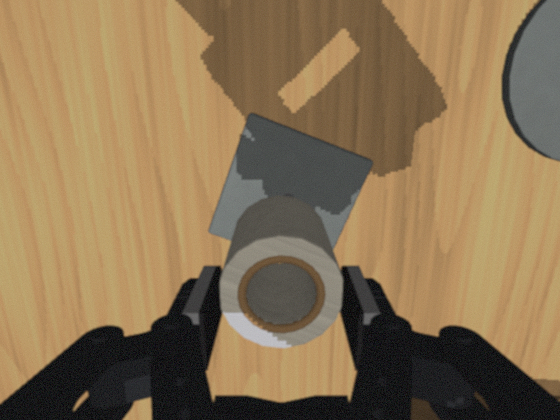

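View pics/s3.png

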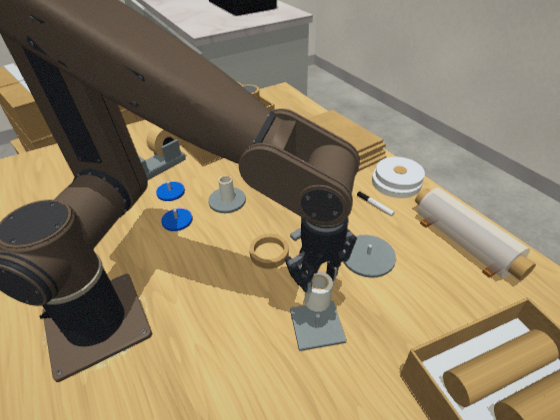

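The wrist view shows the roll over the plate, with plate corners at (249,114), (372,162) and (209,231) giving its centre.

```bash
python3 - <<'E'
from meas import *
d=cam('wrist')
a,b=ray(d,372,162,.012),ray(d,209,231,.012);print((a+b)/2,np.linalg.norm(a-b), ray(d,249,114,.012))
s=ctrl.get_state();print('roll top',ray(d,281,293,s['eef_pos'][2]-.034+.06))
plan([.407,-.26,.06],0.)
E
```

```text
[ 0.40668603 -0.25869824  0.012     ] 0.13778529431426478 [ 0.37799099 -0.19578046  0.012     ]
roll top [ 0.40157061 -0.26145764  0.15265535]
t 3.5 pos [ 0.4022 -0.2587  0.1267] yaw 0.0 shift [1.33 0.1  0.04] turn [-0.03 -0.44  0.15] open 0.577 F [ 0.6  0.1 -1. ]
```

Emit:
drive_tool(series=[[[0.3, 0.1, 0], [0, -0.4, 0]], [[0.4, 0, 0], [0, 0, 0]], [[0.3, 0, 0], [0, 0, 0]], [[0.2, 0, 0], [0, 0, 0]], [[0.08, 0, 0], [0, 0, 0]]])

```text
time: 4.0
eef_pos: [0.4134, -0.258, 0.0629]
tcp_rot: [0.499, 0.5, -0.499, 0.503]
contact_force: [-0.1, 0.1, -2.0]
opening: 0.577
```

```bash
python3 - <<'E'
from meas import *
plan([.407,-.257,.046],0.)
E
```

```text
t 4.0 pos [ 0.4134 -0.258   0.0629] yaw 0.0 shift [ 0.34 -0.13 -0.02] turn [ 0.32  0.18 -0.18] open 0.577 F [-0.1  0.1 -2. ]
```

Emit:
drive_tool(series=[[[0.1, -0.1, 0], [0, 0, 0]], [[0.1, -0.05, 0], [0, 0, 0]], [[0.06, 0, 0], [0, 0, 0]], [[0.05, 0, 0], [0, 0, 0]]])

```text
time: 4.4
eef_pos: [0.4068, -0.2583, 0.0474]
tcp_rot: [0.498, 0.499, -0.498, 0.504]
contact_force: [0.0, 0.2, -0.5]
opening: 0.578
```

```bash
python3 - <<'E'
from meas import *
plan([.407,-.257,.046],0.)
E
```

```text
t 4.4 pos [ 0.4068 -0.2583  0.0474] yaw 0.0 shift [ 0.03  0.   -0.03] turn [ 0.4   0.26 -0.27] open 0.578 F [ 0.   0.2 -0.5]
```

Emit:
drive_tool(series=[[[0.04, 0, 0], [0, 0.2, -0.2]], [[0.04, 0, 0], [0, 0, 0]]])

```text
time: 4.6
eef_pos: [0.4071, -0.2588, 0.0437]
tcp_rot: [0.498, 0.501, -0.498, 0.503]
contact_force: [-0.1, 0.5, -0.8]
opening: 0.575
```

Emit:
drive_tool(series=[[[0.05, 0, 0], [0, 0, 0]], [[0.03, 0, 0], [0, 0, 0]]])

```text
time: 4.8
eef_pos: [0.4074, -0.2595, 0.0404]
tcp_rot: [0.498, 0.501, -0.498, 0.503]
contact_force: [-3.3, 1.1, 8.9]
opening: 0.574
```

Emit:
drive_tool(series=[[[0, 0, 0], [0, 0, 0]], [[0, 0, 0], [0, 0, 0]], [[0, 0, 0], [0, 0, 0]], [[0, 0, 0], [0, 0, 0]], [[0, 0, 0], [0, 0, 0]]], grip=1)

```text
time: 5.3
eef_pos: [0.4081, -0.2601, 0.041]
tcp_rot: [0.498, 0.5, -0.498, 0.504]
contact_force: [0.0, -0.9, 0.3]
opening: 1.0
```

```bash
python3 - <<'E'
from meas import *
cam('side','s4')
plan([.407,-.257,.17],0.)
E
```

```text
t 5.35 pos [ 0.4081 -0.2601  0.041 ] yaw 0.0 shift [-2.58 -0.01 -0.05] turn [ 0.38  0.24 -0.21] open 1.0 F [ 0.1 -0.8  0.3]
```

View pics/s4.png

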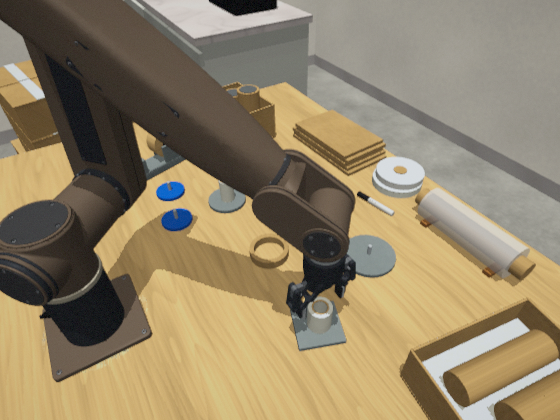

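The roll stands on the square plate around (320,315), released. I'll lift straight up and go towards the large roll.

Emit:
drive_tool(series=[[[-0.4, 0, 0], [0, 0, 0]], [[-0.8, 0, 0], [0, 0, 0]], [[-0.8, 0, 0], [0, 0, 0]], [[-0.8, 0, 0], [0, 0, 0]], [[-0.4, 0, 0], [0, 0, 0]]])

```text
time: 5.85
eef_pos: [0.4048, -0.2568, 0.2013]
tcp_rot: [0.498, 0.504, -0.498, 0.499]
contact_force: [0.9, 0.0, -0.6]
opening: 1.002
```

```bash
python3 - <<'E'
from meas import *
cam('side','s5');wrist('w5',.072)
plan([.642,.155,.2],0.)
E
```

```text
white (253, 168, 60, 55) [ 407.  -260.7] D 50.1
grey (216, 108, 130, 128) [ 403.9 -258.2] D 137.1
grey (448, 0, 112, 151) [ 622.7 -167.1] D 134.2
5.95 [ 0.4054 -0.2574  0.2015] [ 0.498  0.503 -0.498  0.5  ] 0.998 [-0.2 -0.7 -1. ]
t 5.95 pos [ 0.4054 -0.2574  0.2015] yaw 0.0 shift [ 0.04  4.79 -8.22] turn [ 0.38 -0.17  0.19] open 0.998 F [-0.2 -0.7 -1. ]
```

View pics/w5.png

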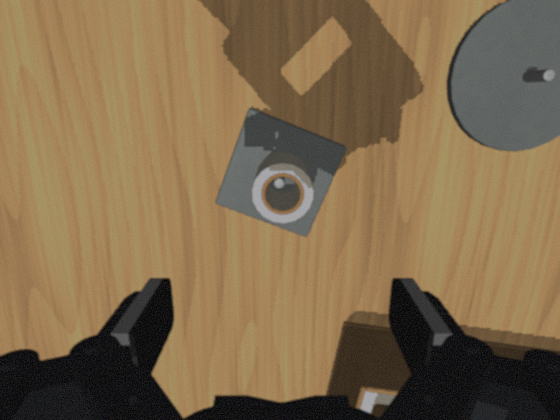

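Emit:
drive_tool(series=[[[0, 0.35, -0.6], [0, 0, 0]], [[0, 0.45, -0.78], [0, 0, 0]], [[0, 0.45, -0.78], [0, 0, 0]], [[0, 0.45, -0.78], [0, 0, 0]], [[0, 0.45, -0.78], [0, 0, 0]]])

```text
time: 6.45
eef_pos: [0.5114, -0.0687, 0.1951]
tcp_rot: [-0.5, -0.502, 0.503, -0.495]
contact_force: [-0.4, 0.0, -0.4]
opening: 0.999
```

Emit:
drive_tool(series=[[[0, 0.45, -0.78], [0, 0, 0]], [[0, 0.45, -0.78], [0, 0, 0]], [[0, 0.45, -0.78], [0, 0, 0]], [[0, 0.45, -0.78], [0, 0, 0]], [[0, 0.35, -0.5], [0, 0, 0]]])

```text
time: 6.95
eef_pos: [0.6185, 0.1224, 0.183]
tcp_rot: [0.496, 0.507, -0.505, 0.492]
contact_force: [0.2, 0.0, -0.3]
opening: 1.002
```

```bash
python3 - <<'E'
from meas import *
wrist('w6',.062)
plan([.642,.155,.2],0.)
E
```

```text
white (499, 222, 61, 132) [850.8  38.4] D 126.9
grey (245, 372, 94, 31) [ 625.4 -122. ] D 103.9
grey (172, 289, 141, 28) [573.4  -6.9] D 147.8
grey (489, 210, 71, 107) [854.5  38.1] D 119.0
grey (262, 95, 94, 95) [639.2 155.9] D 83.9
grey (0, 0, 118, 131) [419.  220.6] D 111.5
7.0 [0.6199 0.1253 0.1824] [ 0.497  0.507 -0.504  0.492] 0.998 [-0.5  0.8  0.1]
t 7.0 pos [0.6199 0.1253 0.1824] yaw 0.0 shift [-0.36  0.43 -0.6 ] turn [-0.09 -0.45  1.31] open 0.998 F [-0.5  0.8  0.1]
```

View pics/w6.png

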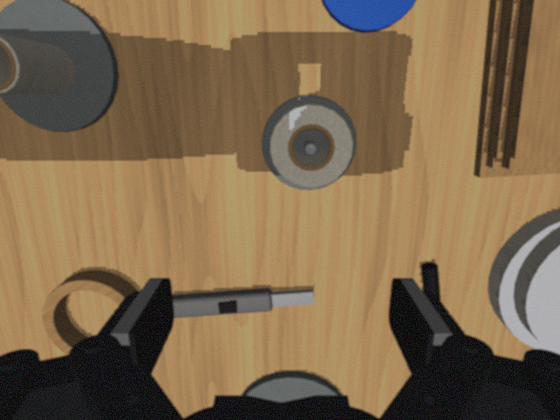

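```bash
python3 - <<'E'
from meas import *
d=cam('wrist')
print(ray(d,312,147,.062),ray(d,311.5,149,.042))
plan([.64,.156,.1],0.)
E
```

```text
[0.64100097 0.16320955 0.062     ] [0.64183109 0.15885889 0.042     ]
t 7.05 pos [0.6187 0.1229 0.1824] yaw 0.0 shift [ 1.64  0.47 -0.65] turn [-0.06 -0.32  1.41] open 1.001 F [ 0.4 -1.1 -0.3]
```

Emit:
drive_tool(series=[[[0, 0.23, -0.38], [0, -0.3, 0.7]], [[0, 0.23, -0.38], [0, 0, 0.7]], [[0, 0, 0], [0, 0, 0]]])

```text
time: 7.35
eef_pos: [0.6396, 0.161, 0.1756]
tcp_rot: [-0.497, -0.502, 0.503, -0.498]
contact_force: [0.2, 0.0, -0.6]
opening: 1.005
```

```bash
python3 - <<'E'
from meas import *
plan([.641,.161,.036],0.)
E
```

```text
t 7.35 pos [0.6396 0.161  0.1756] yaw 0.0 shift [ 2.79  0.05 -0.  ] turn [-0.04  0.11  0.51] open 1.005 F [ 0.2  0.  -0.6]
```

Emit:
drive_tool(series=[[[0.7, 0.02, 0], [0, 0, 0.5]], [[0.7, 0.02, 0], [0, 0, 0]], [[0.6, 0, 0], [0, 0, 0]], [[0.4, 0, 0], [0, 0, 0]], [[0.3, 0, 0], [0, 0, 0]]])

```text
time: 7.85
eef_pos: [0.6389, 0.1549, 0.0349]
tcp_rot: [-0.499, -0.499, 0.502, -0.5]
contact_force: [-0.1, -0.5, 0.2]
opening: 1.004
```

```bash
python3 - <<'E'
from meas import *
plan([.641,.161,.036],0.)
E
```

```text
t 7.85 pos [0.6389 0.1549 0.0349] yaw 0.0 shift [-0.02  0.04 -0.12] turn [-0.15  0.28  0.11] open 1.004 F [-0.1 -0.5  0.2]
```

Emit:
drive_tool(series=[[[0, 0.03, -0.1], [0, 0.2, 0]], [[0, 0, 0], [0, 0, 0]], [[0, 0, 0], [0, 0, 0]], [[0, 0, 0], [0, 0, 0]], [[0, 0, 0], [0, 0, 0]]], grip=-1)

```text
time: 8.35
eef_pos: [0.6401, 0.1585, 0.0355]
tcp_rot: [-0.5, -0.499, 0.502, -0.499]
contact_force: [1.0, 0.3, 0.3]
opening: 0.708
```

Emit:
drive_tool(series=[[[0, 0, 0], [0, 0, 0]], [[0, 0, 0], [0, 0, 0]]])

```text
time: 8.55
eef_pos: [0.6404, 0.1585, 0.0363]
tcp_rot: [-0.5, -0.499, 0.502, -0.499]
contact_force: [0.7, 0.4, -0.9]
opening: 0.704
```

Emit:
drive_tool(series=[[[-0.3, 0, 0], [0, 0, 0]], [[-0.6, 0, 0], [0, 0, 0]], [[-0.7, 0, 0], [0, 0, 0]], [[-0.6, 0, 0], [0, 0, 0]], [[-0.2, 0, 0], [0, 0, 0]]])

```text
time: 9.05
eef_pos: [0.6389, 0.1586, 0.1608]
tcp_rot: [-0.499, -0.5, 0.503, -0.498]
contact_force: [0.9, 0.1, -0.5]
opening: 0.705
```

```bash
python3 - <<'E'
from meas import *
cam('wrist','w7')
plan([.627,-.163,.16],0.)
E
```

```text
t 9.1 pos [0.6393 0.1586 0.1616] yaw 0.0 shift [ 0.04 -0.22  6.43] turn [-0.22  0.1   0.33] open 0.711 F [ 1.  -0.1  0.5]
```

View pics/w7.png

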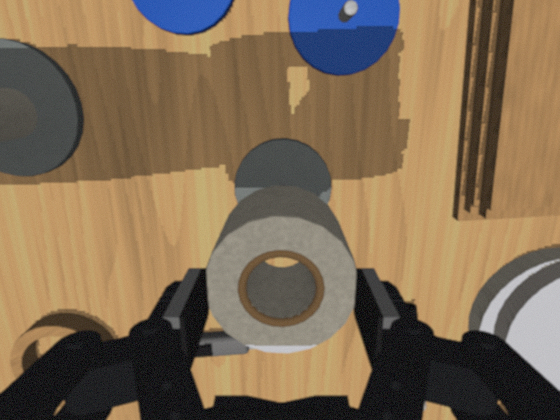

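Emit:
drive_tool(series=[[[0, -0.03, 0.5], [0, 0, 0.3]], [[0, -0.03, 0.8], [0, 0, 0]], [[0, -0.03, 0.85], [0, 0, 0]], [[0, -0.03, 0.85], [0, 0, 0]], [[0, -0.03, 0.85], [0, 0, 0]]])

```text
time: 9.6
eef_pos: [0.6288, -0.0331, 0.1578]
tcp_rot: [0.497, 0.503, -0.499, 0.5]
contact_force: [0.1, -0.9, -1.6]
opening: 0.704
```

Emit:
drive_tool(series=[[[0, -0.03, 0.85], [0, 0, 0]], [[0, -0.03, 0.8], [0, 0, 0]], [[0, -0.03, 0.6], [0, 0, 0]], [[0, -0.03, 0.3], [0, 0, 0]]])

```text
time: 10.0
eef_pos: [0.6191, -0.1681, 0.1512]
tcp_rot: [0.497, 0.505, -0.502, 0.497]
contact_force: [-0.0, -0.0, -1.0]
opening: 0.699
```

```bash
python3 - <<'E'
from meas import *
d=cam('wrist','w8'); z=ctrl.get_state()['eef_pos'][2]
print('roll',ray(d,281,288,z-.024+.05))
plan([.627,-.163,.08],0.)
E
```

```text
roll [ 0.61954986 -0.16905595  0.17694829]
t 10.05 pos [ 0.6187 -0.1696  0.1509] yaw 0.0 shift [ 1.42  0.19 -0.13] turn [ 0.13 -0.12  0.8 ] open 0.705 F [-0.3 -1.  -2.1]
```

View pics/w8.png

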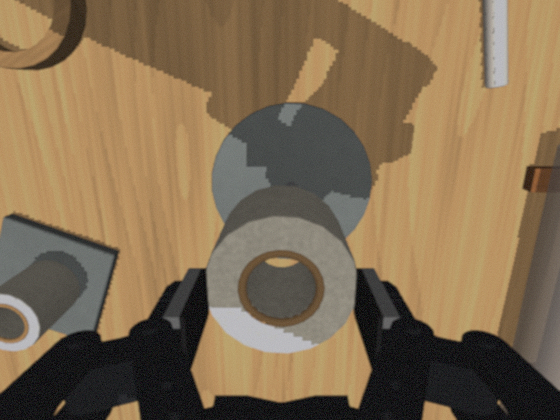

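Emit:
drive_tool(series=[[[0.2, 0.1, -0.07], [0, 0, 0.8]], [[0.4, 0.08, -0.06], [0, 0, 0]], [[0.4, 0, 0], [0, 0, 0]], [[0.3, 0, 0], [0, 0, 0]], [[0.1, 0, 0], [0, 0, 0]]])

```text
time: 10.55
eef_pos: [0.6272, -0.1586, 0.0766]
tcp_rot: [0.501, 0.502, -0.498, 0.499]
contact_force: [-0.0, 0.0, -1.2]
opening: 0.705
```

```bash
python3 - <<'E'
from meas import *
plan([.628,-.163,.036],0.)
E
```

```text
t 10.55 pos [ 0.6272 -0.1586  0.0766] yaw 0.0 shift [0.81 0.02 0.09] turn [ 0.14 -0.34  0.08] open 0.705 F [-0.   0.  -1.2]
```

Emit:
drive_tool(series=[[[0.2, 0.02, 0.07], [0, -0.3, 0]], [[0.2, 0, 0], [0, 0, 0]], [[0.15, 0, 0], [0, 0, 0]], [[0.08, 0, 0], [0, 0, 0]]])

```text
time: 10.95
eef_pos: [0.629, -0.1611, 0.0432]
tcp_rot: [0.499, 0.501, -0.499, 0.501]
contact_force: [0.5, 0.5, -1.6]
opening: 0.705
```

```bash
python3 - <<'E'
from meas import *
plan([.628,-.163,.036],0.)
E
```

```text
t 10.95 pos [ 0.629  -0.1611  0.0432] yaw 0.0 shift [ 0.14 -0.02  0.04] turn [ 0.23 -0.01  0.03] open 0.705 F [ 0.5  0.5 -1.6]
```

Emit:
drive_tool(series=[[[0.06, 0, 0], [0, 0, 0]], [[0.05, 0, 0], [0, 0, 0]], [[0.05, 0, 0], [0, 0, 0]]])

```text
time: 11.25
eef_pos: [0.6295, -0.1616, 0.0352]
tcp_rot: [0.499, 0.501, -0.499, 0.501]
contact_force: [-0.5, 0.0, -1.8]
opening: 0.705
```

Emit:
drive_tool(series=[[[0.04, 0, 0], [0, 0, 0]]])

```text
time: 11.35
eef_pos: [0.6297, -0.1617, 0.0334]
tcp_rot: [0.499, 0.5, -0.499, 0.501]
contact_force: [-0.4, 0.0, -1.2]
opening: 0.707
```

Emit:
drive_tool(series=[[[0.04, 0, 0], [0, 0, 0]]])

```text
time: 11.45
eef_pos: [0.63, -0.1618, 0.0325]
tcp_rot: [0.499, 0.5, -0.499, 0.501]
contact_force: [-3.3, 2.3, 8.9]
opening: 0.704
```

Emit:
drive_tool(series=[[[0.03, 0, 0], [0, 0, 0]]])

```text
time: 11.55
eef_pos: [0.63, -0.1618, 0.0325]
tcp_rot: [0.499, 0.501, -0.499, 0.501]
contact_force: [-3.4, 1.8, 7.1]
opening: 0.704
```

Seated (contact 8 N). Releasing.

Emit:
drive_tool(series=[[[0, 0, 0], [0, 0, 0]], [[0, 0, 0], [0, 0, 0]], [[0, 0, 0], [0, 0, 0]], [[0, 0, 0], [0, 0, 0]], [[0, 0, 0], [0, 0, 0]]], grip=1)

```text
time: 12.05
eef_pos: [0.6316, -0.1625, 0.0341]
tcp_rot: [0.5, 0.499, -0.499, 0.502]
contact_force: [0.6, 0.4, -0.3]
opening: 1.001
```

Emit:
drive_tool(series=[[[-0.4, 0, 0], [0, 0, 0]], [[-0.8, 0, 0], [0, 0, 0]], [[-0.8, 0, 0], [0, 0, 0]], [[-0.8, 0, 0], [0, 0, 0]], [[-0.4, 0, 0], [0, 0, 0]]])

```text
time: 12.55
eef_pos: [0.6275, -0.1609, 0.1923]
tcp_rot: [0.498, 0.504, -0.5, 0.498]
contact_force: [0.4, 0.4, 0.2]
opening: 1.0
```

```bash
python3 - <<'E'
from meas import *
wrist('w9',.062)
plan([.425,.17,.2],0.)
E
```

```text
white (1, 278, 58, 51) [ 399.3 -266.7] D 53.0
white (248, 170, 76, 58) [ 630.6 -161.3] D 62.0
white (451, 0, 18, 97) [755.4 -53.4] D 66.3
grey (13, 210, 112, 113) [ 408.  -256.6] D 137.1
grey (484, 149, 76, 213) [ 887.8 -245.7] D 241.6
grey (211, 110, 140, 138) [ 625.9 -165.4] D 134.0
12.6 [ 0.6289 -0.1614  0.1954] [ 0.499  0.502 -0.5    0.499] 0.999 [0.9 0.1 2.5]
t 12.6 pos [ 0.6289 -0.1614  0.1954] yaw 0.0 shift [-0.07 -4.06 -6.64] turn [ 0.19 -0.09  0.23] open 0.999 F [0.9 0.1 2.5]
```

View pics/w9.png

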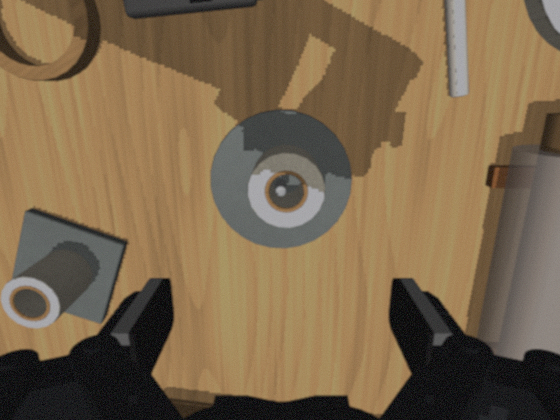

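The large roll is on the large disc with the spindle at (281,188), inside the bore. Next is the small roll.

Emit:
drive_tool(series=[[[0, -0.3, -0.5], [0, 0, 0]], [[0, -0.42, -0.7], [0, 0, 0]], [[0, -0.42, -0.7], [0, 0, 0]], [[0, -0.42, -0.7], [0, 0, 0]], [[0, -0.42, -0.7], [0, 0, 0]]])

```text
time: 13.1
eef_pos: [0.5283, 0.0035, 0.1934]
tcp_rot: [-0.501, -0.499, 0.502, -0.499]
contact_force: [0.8, -0.3, -0.1]
opening: 1.001
```

Emit:
drive_tool(series=[[[0, -0.42, -0.7], [0, 0, 0]], [[0, -0.42, -0.7], [0, 0, 0]], [[0, -0.42, -0.7], [0, 0, 0]], [[0, -0.42, -0.7], [0, 0, 0]], [[0, -0.3, -0.5], [0, 0, 0]]])

```text
time: 13.6
eef_pos: [0.4218, 0.1755, 0.1878]
tcp_rot: [-0.5, -0.501, 0.503, -0.496]
contact_force: [0.8, 0.3, -0.7]
opening: 0.997
```

```bash
python3 - <<'E'
from meas import *
wrist('w10',.082,vmin=120)
plan([.42,.22,.18],0.)
E
```

```text
grey (465, 153, 93, 86) [637.1 157. ] D 87.7
grey (216, 64, 121, 123) [416.7 221.6] D 108.5
13.65 [0.4198 0.1781 0.1875] [-0.499 -0.502  0.503 -0.496] 0.999 [-2.   1.9 -0.1]
t 13.65 pos [0.4198 0.1781 0.1875] yaw 0.0 shift [ 0.15  0.   -0.84] turn [-0.22 -0.17  0.57] open 0.999 F [-2.   1.9 -0.1]
```

View pics/w10.png

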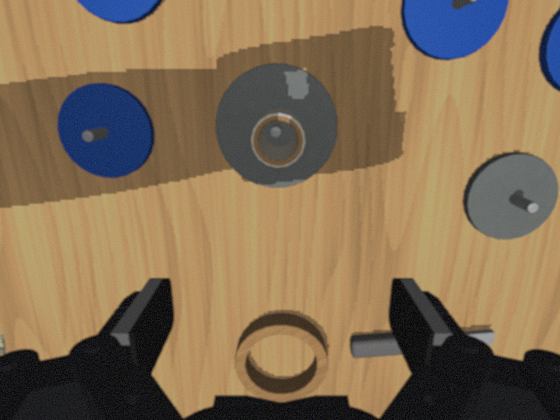

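```bash
python3 - <<'E'
from meas import *
d=cam('wrist')
c=ray(d,277.5,140,.082);print(c,ray(d,276.5,132,.042), ray(d,532,208,.042))
plan([c[0],c[1],.05],0.)
E
```

```text
[0.41662884 0.2224836  0.082     ] [0.41508935 0.22405982 0.042     ] [0.63572595 0.15868872 0.042     ]
t 13.7 pos [0.4213 0.1762 0.1877] yaw 0.0 shift [ 2.75 -0.07 -0.92] turn [-0.14 -0.05  0.48] open 0.997 F [ 0.2  0.2 -0.4]
```

Emit:
drive_tool(series=[[[0, -0.04, -0.45], [0, 0, 0.4]], [[0, -0.04, -0.45], [0, 0, 0]], [[0, 0, 0], [0, 0, 0]]])

```text
time: 14.0
eef_pos: [0.4171, 0.2215, 0.1855]
tcp_rot: [-0.5, -0.5, 0.501, -0.499]
contact_force: [0.8, -0.3, -0.3]
opening: 0.999
```

```bash
python3 - <<'E'
from meas import *
plan([.4165,.222,.049],0.)
E
```

```text
t 14.0 pos [0.4171 0.2215 0.1855] yaw 0.0 shift [ 2.73 -0.01 -0.01] turn [-0.12  0.05  0.12] open 0.999 F [ 0.8 -0.3 -0.3]
```

Emit:
drive_tool(series=[[[0.6, 0, 0], [0, 0, 0]], [[0.7, 0, 0], [0, 0, 0]], [[0.7, 0, 0], [0, 0, 0]], [[0.5, 0, -0.03], [0, 0, 0]], [[0.25, 0, -0.03], [0, 0, 0]]])

```text
time: 14.5
eef_pos: [0.4218, 0.2199, 0.0449]
tcp_rot: [0.502, 0.497, -0.5, 0.501]
contact_force: [-0.6, -0.1, 0.6]
opening: 1.0
```

```bash
python3 - <<'E'
from meas import *
plan([.4165,.222,.049],0.)
E
```

```text
t 14.5 pos [0.4218 0.2199 0.0449] yaw 0.0 shift [-0.08 -0.11 -0.04] turn [-0.17  0.14 -0.32] open 1.0 F [-0.6 -0.1  0.6]
```

Emit:
drive_tool(series=[[[-0.03, -0.1, -0.03], [0, 0, -0.3]], [[0, 0, 0], [0, 0, 0]], [[0, 0, 0], [0, 0, 0]], [[0, 0, 0], [0, 0, 0]], [[0, 0, 0], [0, 0, 0]]], grip=-1)

```text
time: 15.0
eef_pos: [0.4171, 0.2184, 0.0459]
tcp_rot: [-0.5, -0.498, 0.503, -0.499]
contact_force: [0.8, -0.2, -0.5]
opening: 0.457
```

Emit:
drive_tool(series=[[[0, 0, 0], [0, 0, 0]], [[0, 0, 0], [0, 0, 0]], [[0, 0, 0], [0, 0, 0]]])

```text
time: 15.3
eef_pos: [0.418, 0.2187, 0.0472]
tcp_rot: [-0.501, -0.498, 0.502, -0.5]
contact_force: [-0.6, 0.2, 0.2]
opening: 0.45
```

Emit:
drive_tool(series=[[[-0.3, 0, 0], [0, 0, 0]], [[-0.6, 0, 0], [0, 0, 0]], [[-0.7, 0, 0], [0, 0, 0]], [[-0.6, 0, 0], [0, 0, 0]], [[-0.2, 0, 0], [0, 0, 0]]])

```text
time: 15.8
eef_pos: [0.4152, 0.2186, 0.168]
tcp_rot: [-0.498, -0.499, 0.504, -0.499]
contact_force: [-0.1, -0.8, 0.2]
opening: 0.454
```

```bash
python3 - <<'E'
from meas import *
d=cam('wrist','w11')
plan([.639,.157,.16],0.)
E
```

```text
t 15.85 pos [0.4155 0.2187 0.1685] yaw 0.0 shift [0.15 4.48 1.21] turn [-0.25  0.32  0.36] open 0.453 F [ 0.5  1.5 -0.1]
```

View pics/w11.png

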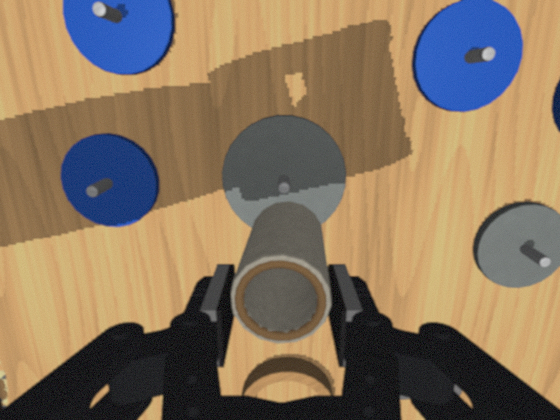

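Held upright. I'll carry it to the small grey disc, visible at (520,245) in the wrist view.

Emit:
drive_tool(series=[[[0, 0.6, 0.16], [0, 0.3, 0.3]], [[0, 0.75, 0.2], [0, 0, 0]], [[0, 0.75, 0.2], [0, 0, 0]], [[0, 0.75, 0.2], [0, 0, 0]], [[0, 0.75, 0.2], [0, 0, 0]]])

```text
time: 16.35
eef_pos: [0.5936, 0.1702, 0.1592]
tcp_rot: [0.497, 0.503, -0.503, 0.498]
contact_force: [0.5, -0.5, 0.2]
opening: 0.453
```

Emit:
drive_tool(series=[[[0, 0.5, 0.14], [0, 0, 0]], [[0, 0.2, 0.06], [0, 0, 0]], [[0, 0, 0], [0, 0, 0]]])

```text
time: 16.65
eef_pos: [0.6306, 0.1574, 0.1509]
tcp_rot: [-0.495, -0.504, 0.506, -0.495]
contact_force: [-0.4, 0.5, -0.1]
opening: 0.455
```

```bash
python3 - <<'E'
from meas import *
d=wrist('w12',.2)
plan([.639,.158,.09],0.)
z=ctrl.get_state()['eef_pos'][2];print(ray(d,281,297,z-.035+.07))
E
```

```text
white (258, 340, 44, 15) [631. 145.] D 16.6
white (524, 300, 36, 108) [733.4 142.6] D 48.0
white (496, 272, 64, 110) [724.5 154. ] D 45.6
grey (512, 277, 48, 102) [871.2  20.6] D 111.2
grey (244, 268, 73, 64) [627.1  49.6] D 68.1
grey (486, 256, 74, 104) [852.5  41.8] D 115.5
grey (230, 139, 114, 183) [630.2 109.5] D 179.2
grey (0, 35, 90, 141) [421.2 220.6] D 109.9
16.7 [0.6297 0.1576 0.1506] [-0.495 -0.504  0.506 -0.495] 0.45 [ 0.3  0.1 -1.4]
t 16.7 pos [0.6297 0.1576 0.1506] yaw 0.0 shift [ 1.21  0.21 -0.01] turn [-0.1   0.1   1.23] open 0.45 F [ 0.3  0.1 -1.4]
[0.63151088 0.15761578 0.18563684]
```

View pics/w12.png

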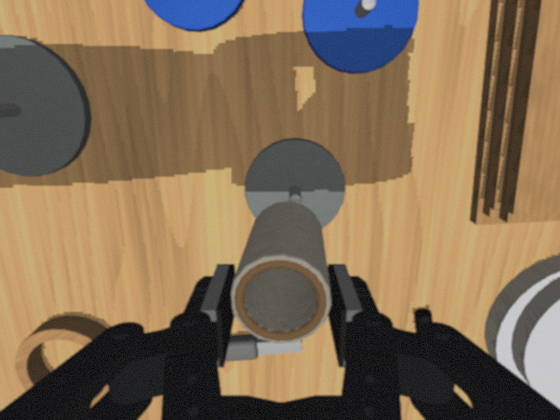

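Emit:
drive_tool(series=[[[0.2, 0.12, 0], [0, 0, 1.2]], [[0.35, 0.08, 0], [0, 0, 0]], [[0.35, 0, 0], [0, 0, 0]], [[0.2, 0, 0], [0, 0, 0]]])

```text
time: 17.1
eef_pos: [0.6353, 0.1601, 0.093]
tcp_rot: [0.499, 0.501, -0.5, 0.5]
contact_force: [-0.2, -0.0, -0.1]
opening: 0.453
```

```bash
python3 - <<'E'
from meas import *
plan([.639,.158,.047],0.)
E
```

```text
t 17.1 pos [0.6353 0.1601 0.093 ] yaw 0.0 shift [0.92 0.08 0.04] turn [0.08 0.07 0.13] open 0.453 F [-0.2 -0.  -0.1]
```

Emit:
drive_tool(series=[[[0.2, 0.07, 0.03], [0, 0, 0]], [[0.25, 0, 0], [0, 0, 0]], [[0.2, 0, 0], [0, 0, 0]], [[0.08, 0, 0], [0, 0, 0]]])

```text
time: 17.5
eef_pos: [0.6364, 0.1594, 0.0518]
tcp_rot: [0.497, 0.502, -0.501, 0.5]
contact_force: [0.1, -0.6, -0.7]
opening: 0.457
```

```bash
python3 - <<'E'
from meas import *
plan([.639,.158,.047],0.)
E
```

```text
t 17.5 pos [0.6364 0.1594 0.0518] yaw 0.0 shift [0.1  0.05 0.03] turn [0.17 0.07 0.35] open 0.457 F [ 0.1 -0.6 -0.7]
```

Emit:
drive_tool(series=[[[0.06, 0.04, 0.02], [0, 0, 0.3]], [[0.05, 0, 0], [0, 0, 0]]])

```text
time: 17.7
eef_pos: [0.6386, 0.1583, 0.0457]
tcp_rot: [0.499, 0.501, -0.5, 0.501]
contact_force: [0.3, 0.7, -1.0]
opening: 0.452
```

Emit:
drive_tool(series=[[[0.05, 0, 0], [0, 0, 0]]])

```text
time: 17.8
eef_pos: [0.6392, 0.1584, 0.0443]
tcp_rot: [0.499, 0.5, -0.5, 0.501]
contact_force: [-2.9, 0.1, 9.8]
opening: 0.45
```

Emit:
drive_tool(series=[[[0.04, 0, 0], [0, 0, 0]]])

```text
time: 17.9
eef_pos: [0.6393, 0.1586, 0.0443]
tcp_rot: [0.499, 0.501, -0.5, 0.501]
contact_force: [-4.3, 0.3, 8.5]
opening: 0.454
```

Contact at the seat height; release and lift.

Emit:
drive_tool(series=[[[0, 0, 0], [0, 0, 0]], [[0, 0, 0], [0, 0, 0]], [[0, 0, 0], [0, 0, 0]], [[0, 0, 0], [0, 0, 0]], [[0, 0, 0], [0, 0, 0]]], grip=1)

```text
time: 18.4
eef_pos: [0.6413, 0.1586, 0.0465]
tcp_rot: [0.5, 0.499, -0.498, 0.502]
contact_force: [-0.4, 0.1, -0.0]
opening: 0.997
```

Emit:
drive_tool(series=[[[0, 0, 0], [0, 0, 0]], [[-0.4, 0, 0], [0, 0, 0]], [[-0.8, 0, 0], [0, 0, 0]], [[-0.8, 0, 0], [0, 0, 0]], [[-0.8, 0, 0], [0, 0, 0]]])

```text
time: 18.9
eef_pos: [0.6349, 0.158, 0.1795]
tcp_rot: [-0.495, -0.504, 0.504, -0.497]
contact_force: [1.0, -0.1, 0.1]
opening: 1.0
```

```bash
python3 - <<'E'
from meas import *
wrist('w13',.082,vmin=120)
plan([.407,-.22,.19],0.)
E
```

```text
white (254, 323, 42, 14) [628.3  48.2] D 34.7
white (499, 267, 61, 93) [838.7  64.2] D 87.7
white (474, 252, 83, 103) [826.4  73.3] D 97.7
grey (164, 319, 130, 27) [576.7  -6.6] D 140.7
grey (466, 242, 94, 115) [878.8  33.7] D 135.2
grey (244, 135, 91, 89) [639.1 156.4] D 84.0
grey (0, 39, 99, 130) [420.  220.7] D 111.2
18.95 [0.6394 0.1585 0.1892] [ 0.499  0.501 -0.5    0.5  ] 0.995 [2.6 1.1 5.1]
t 18.95 pos [0.6394 0.1585 0.1892] yaw 0.0 shift [ 0.   -4.67  7.56] turn [0.13 0.05 0.13] open 0.995 F [2.6 1.1 5.1]
```

View pics/w13.png

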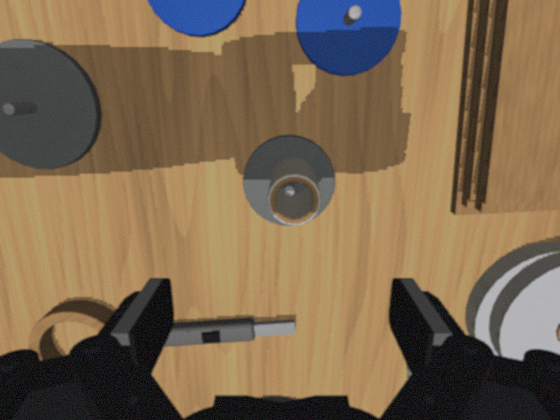

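The small roll is seated on the small grey disc, spindle at (290,190) in the bore. Now back to the middle roll on the square plate.

Emit:
drive_tool(series=[[[0, -0.3, 0.5], [0, 0, 0]], [[0, -0.43, 0.75], [0, 0, 0]], [[0, -0.43, 0.75], [0, 0, 0]], [[0, -0.43, 0.75], [0, 0, 0]], [[0, -0.43, 0.75], [0, 0, 0]]])

```text
time: 19.45
eef_pos: [0.5411, -0.0178, 0.1945]
tcp_rot: [0.5, 0.5, -0.494, 0.506]
contact_force: [1.3, -1.0, -0.1]
opening: 0.995
```

Emit:
drive_tool(series=[[[0, -0.43, 0.75], [0, 0, 0]], [[0, -0.43, 0.75], [0, 0, 0]], [[0, -0.43, 0.75], [0, 0, 0]], [[0, -0.43, 0.75], [0, 0, 0]], [[0, -0.43, 0.75], [0, 0, 0]]])

```text
time: 19.95
eef_pos: [0.4306, -0.213, 0.1933]
tcp_rot: [0.5, 0.499, -0.493, 0.508]
contact_force: [0.3, 0.8, -0.3]
opening: 0.995
```

```bash
python3 - <<'E'
from meas import *
wrist('w14',.072)
plan([.407,-.2595,.17],0.)
E
```

```text
white (220, 220, 60, 56) [ 406.8 -260.9] D 50.5
white (494, 87, 66, 81) [ 624.  -160.1] D 60.4
grey (188, 157, 128, 122) [ 404.1 -258.1] D 137.2
grey (416, 50, 144, 148) [ 624.1 -165.5] D 135.6
20.0 [ 0.4281 -0.2181  0.1933] [ 0.499  0.497 -0.496  0.507] 0.998 [ 1.2 -3.6  0.1]
t 20.0 pos [ 0.4281 -0.2181  0.1933] yaw 0.0 shift [ 0.47 -0.43  0.82] turn [ 0.52  0.39 -0.75] open 0.998 F [ 1.2 -3.6  0.1]
```

Emit:
drive_tool(series=[[[0, -0.22, 0.42], [0.5, 0.4, -0.7]], [[0, -0.2, 0.42], [0, 0, 0]], [[0, 0, 0], [0, 0, 0]]])

```text
time: 20.3
eef_pos: [0.4046, -0.2642, 0.1933]
tcp_rot: [0.502, 0.498, -0.501, 0.499]
contact_force: [0.2, 0.6, -0.9]
opening: 0.997
```

```bash
python3 - <<'E'
from meas import *
plan([.407,-.26,.041],0.)
E
```

```text
t 20.3 pos [ 0.4046 -0.2642  0.1933] yaw 0.0 shift [ 3.05  0.04 -0.09] turn [-0.36  0.03 -0.08] open 0.997 F [ 0.2  0.6 -0.9]
```

Emit:
drive_tool(series=[[[0.6, 0.02, -0.04], [0, 0, 0]], [[0.7, 0, -0.03], [0, 0, 0]], [[0.7, 0, 0], [0, 0, 0]], [[0.6, 0, 0], [0, 0, 0]], [[0.35, 0, 0], [0, 0, 0]]])

```text
time: 20.8
eef_pos: [0.4109, -0.2614, 0.0461]
tcp_rot: [0.503, 0.493, -0.501, 0.503]
contact_force: [-0.1, 0.4, 0.5]
opening: 1.005
```

```bash
python3 - <<'E'
from meas import *
plan([.407,-.26,.041],0.)
E
```

```text
t 20.8 pos [ 0.4109 -0.2614  0.0461] yaw 0.0 shift [ 0.1  -0.08 -0.03] turn [-0.43  0.46 -0.7 ] open 1.005 F [-0.1  0.4  0.5]
```

Emit:
drive_tool(series=[[[0.08, -0.07, -0.02], [-0.4, 0.4, -0.7]], [[0, 0, 0], [0, 0, 0]], [[0, 0, 0], [0, 0, 0]], [[0, 0, 0], [0, 0, 0]], [[0, 0, 0], [0, 0, 0]]], grip=-1)

```text
time: 21.3
eef_pos: [0.4082, -0.2579, 0.042]
tcp_rot: [0.499, 0.501, -0.499, 0.5]
contact_force: [0.9, -0.1, -0.4]
opening: 0.576
```

Emit:
drive_tool(series=[[[0, 0, 0], [0, 0, 0]], [[0, 0, 0], [0, 0, 0]], [[0, 0, 0], [0, 0, 0]]])

```text
time: 21.6
eef_pos: [0.4089, -0.2586, 0.0436]
tcp_rot: [0.499, 0.5, -0.5, 0.501]
contact_force: [-0.5, 0.0, -2.1]
opening: 0.577
```

Emit:
drive_tool(series=[[[-0.3, 0, 0], [0, 0, 0]], [[-0.6, 0, 0], [0, 0, 0]], [[-0.7, 0, 0], [0, 0, 0]], [[-0.6, 0, 0], [0, 0, 0]], [[-0.4, 0, 0], [0, 0, 0]]])

```text
time: 22.1
eef_pos: [0.4058, -0.2561, 0.1732]
tcp_rot: [0.5, 0.504, -0.5, 0.496]
contact_force: [0.4, -0.5, -0.9]
opening: 0.571
```

```bash
python3 - <<'E'
from meas import *
cam('wrist','w15');plan([.53,.0,.17],0.);plan([.418,.222,.17],0.)
E
```

```text
t 22.15 pos [ 0.4074 -0.2576  0.1767] yaw 0.0 shift [ 0.14  2.46 -5.15] turn [ 0.07 -0.19  0.19] open 0.569 F [ 1.9 -0.8  1.8]
t 22.15 pos [ 0.4074 -0.2576  0.1767] yaw 0.0 shift [ 0.17  0.22 -9.59] turn [ 0.07 -0.19  0.19] open 0.569 F [ 1.9 -0.8  1.8]
```

View pics/w15.png

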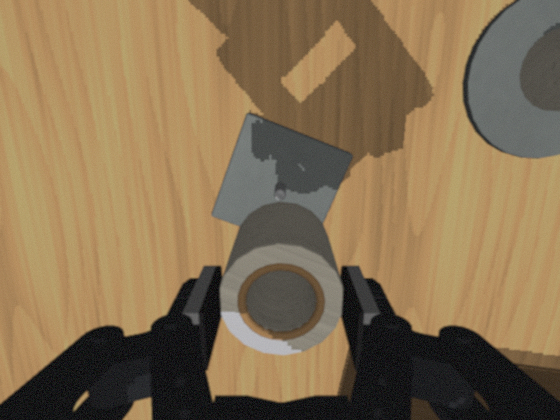

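Emit:
drive_tool(series=[[[0, 0.25, -0.5], [0, 0, 0]], [[0, 0.36, -0.75], [0, 0, 0]], [[0, 0.36, -0.75], [0, 0, 0]], [[0, 0.36, -0.75], [0, 0, 0]], [[0, 0.36, -0.75], [0, 0, 0]]])

```text
time: 22.65
eef_pos: [0.4938, -0.0825, 0.1764]
tcp_rot: [-0.502, -0.497, 0.503, -0.498]
contact_force: [0.5, -0.4, -0.7]
opening: 0.573
```

Emit:
drive_tool(series=[[[0, 0.34, -0.75], [0, 0, 0]], [[0, 0.2, -0.75], [0, 0, 0]], [[0, -0.1, -0.75], [0, 0, 0]], [[0, -0.34, -0.75], [0, 0, 0]], [[0, -0.36, -0.75], [0, 0, 0]]])

```text
time: 23.15
eef_pos: [0.4838, 0.1131, 0.1714]
tcp_rot: [-0.502, -0.498, 0.504, -0.497]
contact_force: [0.2, 1.2, -1.4]
opening: 0.577
```

```bash
python3 - <<'E'
from meas import *
plan([.418,.222,.15],0.)
E
```

```text
t 23.15 pos [0.4838 0.1131 0.1714] yaw 0.0 shift [ 0.43 -1.34 -2.16] turn [-0.63  0.04  0.15] open 0.577 F [ 0.2  1.2 -1.4]
```

Emit:
drive_tool(series=[[[0.05, -0.45, -0.7], [-0.6, 0, 0]], [[0.1, -0.45, -0.7], [0, 0, 0]], [[0.1, -0.32, -0.5], [0, 0, 0]], [[0, -0.1, -0.2], [0, 0, 0]], [[0, 0, 0], [0, 0, 0]]])

```text
time: 23.65
eef_pos: [0.4111, 0.2251, 0.154]
tcp_rot: [0.496, 0.503, -0.501, 0.5]
contact_force: [-0.5, -0.0, -1.1]
opening: 0.572
```

```bash
python3 - <<'E'
from meas import *
d=cam('wrist','w16')
plan([.418,.222,.09],0.)
z=ctrl.get_state()['eef_pos'][2];print(ray(d,281,299,z-.031+.06))
E
```

```text
t 23.7 pos [0.4114 0.2245 0.1539] yaw 0.0 shift [1.28 0.14 0.05] turn [0.28 0.08 0.45] open 0.574 F [ 0.6 -0.1 -0.6]
[0.41150782 0.22093818 0.1828712 ]
```

View pics/w16.png

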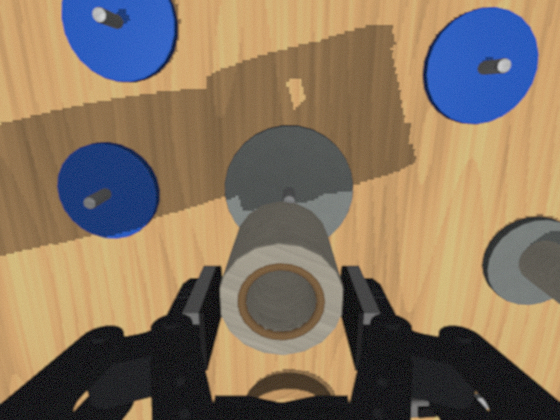

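Emit:
drive_tool(series=[[[0.25, 0.1, 0], [0.2, 0, 0.4]], [[0.4, 0.04, 0], [0, 0, 0]], [[0.35, 0, 0], [0, 0, 0]], [[0.2, 0, 0], [0, 0, 0]]])

```text
time: 24.1
eef_pos: [0.4251, 0.2208, 0.095]
tcp_rot: [0.503, 0.497, -0.499, 0.501]
contact_force: [-0.1, -0.2, -1.0]
opening: 0.572
```

```bash
python3 - <<'E'
from meas import *
plan([.418,.2235,.043],0.)
E
```

```text
t 24.1 pos [0.4251 0.2208 0.095 ] yaw 0.0 shift [ 1.04 -0.15 -0.05] turn [-0.23  0.08 -0.48] open 0.572 F [-0.1 -0.2 -1. ]
```

Emit:
drive_tool(series=[[[0.2, -0.13, -0.04], [-0.2, 0, -0.4]], [[0.25, 0, 0], [0, 0, 0]], [[0.2, 0, 0], [0, 0, 0]], [[0.15, 0, 0], [0, 0, 0]]])

```text
time: 24.5
eef_pos: [0.4204, 0.221, 0.0526]
tcp_rot: [0.501, 0.498, -0.501, 0.5]
contact_force: [0.9, -0.1, -0.5]
opening: 0.575
```

```bash
python3 - <<'E'
from meas import *
plan([.418,.2235,.043],0.)
E
```

```text
t 24.5 pos [0.4204 0.221  0.0526] yaw 0.0 shift [ 0.19 -0.05 -0.05] turn [-0.22  0.09 -0.12] open 0.575 F [ 0.9 -0.1 -0.5]
```

Emit:
drive_tool(series=[[[0.1, -0.04, -0.03], [0, 0, 0]], [[0.06, 0, 0], [0, 0, 0]]])

```text
time: 24.7
eef_pos: [0.418, 0.2225, 0.0433]
tcp_rot: [-0.501, -0.498, 0.501, -0.5]
contact_force: [0.5, -0.1, -0.5]
opening: 0.576
```

Emit:
drive_tool(series=[[[0.05, 0, 0], [0, 0, 0]]])

```text
time: 24.8
eef_pos: [0.4181, 0.2227, 0.0407]
tcp_rot: [-0.501, -0.498, 0.501, -0.5]
contact_force: [-0.6, -0.0, 0.0]
opening: 0.578
```

Emit:
drive_tool(series=[[[0.04, 0, 0], [0, 0, 0]]])

```text
time: 24.9
eef_pos: [0.4183, 0.2226, 0.0397]
tcp_rot: [-0.5, -0.498, 0.501, -0.5]
contact_force: [-3.6, -2.9, 13.9]
opening: 0.574
```

Seated. Release and lift.

Emit:
drive_tool(series=[[[0, 0, 0], [0, 0, 0]], [[0, 0, 0], [0, 0, 0]], [[0, 0, 0], [0, 0, 0]], [[0, 0, 0], [0, 0, 0]], [[0, 0, 0], [0, 0, 0]]], grip=1)

```text
time: 25.4
eef_pos: [0.4203, 0.2234, 0.0415]
tcp_rot: [0.502, 0.498, -0.499, 0.501]
contact_force: [-0.2, -0.2, -0.1]
opening: 0.998
```

Emit:
drive_tool(series=[[[-0.4, 0, 0], [0, 0, 0]], [[-0.8, 0, 0], [0, 0, 0]], [[-0.8, 0, 0], [0, 0, 0]], [[-0.8, 0, 0], [0, 0, 0]], [[-0.4, 0, 0], [0, 0, 0]]])

```text
time: 25.9
eef_pos: [0.4158, 0.2225, 0.202]
tcp_rot: [-0.498, -0.5, 0.503, -0.499]
contact_force: [0.3, -0.2, -0.1]
opening: 1.0
```

```bash
python3 - <<'E'
from meas import *
wrist('w17',.072,vmin=120);cam('scene','c17');cam('side','s17')
E
```

```text
white (255, 164, 63, 61) [419.  217.9] D 52.3
grey (457, 197, 103, 79) [646.7 157.2] D 106.8
grey (227, 118, 112, 109) [416.5 221.9] D 108.7
25.95 [0.4173 0.2229 0.2047] [-0.499 -0.499  0.502 -0.5  ] 0.998 [1.7 0.3 2.4]
```

View pics/w17.png

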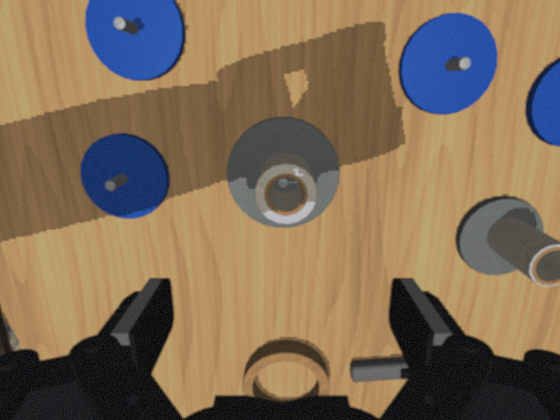

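View pics/c17.png

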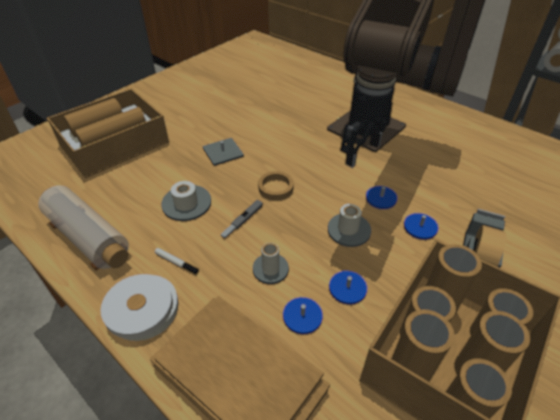

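View pics/s17.png

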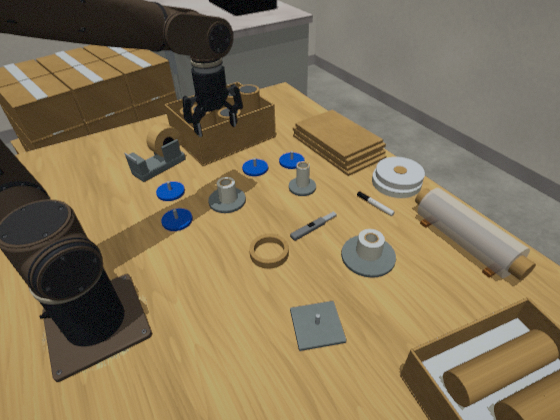

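All three rolls stand upright on their discs: large at scene (187,200), middle at (350,222) and small at (270,263). The square plate is empty, the tape, knife and marker are where they lay, and the gripper is clear. Handing in.

```bash
python3 -c "
from plant import ctrl
print(ctrl.sign_off())"
```

```text
the job is handed in; nothing more can be done
None
```

The job is done and handed in at about 26 s of the 115 s allowed. All three rolls now stand on their matching grey discs.

**Moves:** I set the middle roll flat on the square station and let go of it there. Then I moved the large roll to the large disc and the small roll to the small disc. Last, I moved the middle roll from the square station to the middle disc. Each roll was lowered until it touched its station, at about 7–14 N, before I let go.

**Last checks:**
- **Rolls:** after each release, the wrist camera showed the spindle inside the roll's bore and the roll standing flat. The final scene and side pictures show all three upright on the right discs.
- **Everything else:** the square station is empty. By eye, the tape, knife and marker have not moved, and I never went near the blue look-alikes. The gripper is open and about 0.2 m up, touching nothing.

**Disagreements:**
- **Cameras:** the scene and side cameras differed by up to about 10 mm on where the stations were. I used the wrist camera instead, which repeated to within about 5 mm; the bores leave 9 mm either way.
- **Touch height:** each roll touched down 1–4 mm lower than the tool height at pick-up suggested. I put this down to the tool reading drifting while the gripper closed.

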